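Load the wind-down garnish chiller on the bar

TASK

Put the garnish jars to chill for the darts evening: turn the handwheel to wind the chiller's rack right up to its top, stand every jar on the bar upright in a cell of its own in the raised rack, then wind the rack down until the lids are level with the rim of the tub. Leave the other things on the bar where they are.

Things in the scene. Friction and masses are not known exactly. Their poses are not given: they have to be found in the camera images.
- chiller: fixed stainless chiller: open-topped tub, 216 (its x) x 254 (its y) mm outside, walls 16 mm, rim 120 mm above the bar; origin under the tub's centre on the bar top, z up. On its left (+y) side a grey gear case, 74 mm wide in x, out to y = 236 mm, 130 mm high, with the handwheel above it. The rack rides up and down inside the tub
- wheel (a joint): handwheel angle, rad: 0 = rack at its bottom stop, 10 = top stop. Grows anticlockwise seen from above, raising the rack 9.55 mm per rad (60 mm a turn); clockwise lowers it. Stiff (0.35 N m; up to 0.6 N m raising a full load), stays where it is left. At 0 one of the three spokes points along the chiller's +x; the spokes turn with the joint, 120 degrees apart
- wheel_hub (a point): centre of the handwheel on its upright axis, in the plane of the rim, 178 mm above the bar, 199 mm along the chiller's +y from its origin; turns with the wheel, x axis along one spoke. Rim: level ring of round bar 16 mm thick, mean radius 60 mm. Three spokes 12 mm thick, hub radius 16 mm, open gaps between. Gear case top 40 mm below the rim
- rack_floor (a point): top of the rack's floor, at its centre; axes as the chiller's. The rack: a sheet-metal tray 170 x 210 mm with six cells, 2 along x by 3 along y; walls and partitions stand 20 mm above the floor. Floor height above the bar: 20 mm + 9.55 mm per rad of the wheel (115 mm at the top stop); 60 mm jars on it have their lids level with the tub's rim at 60 mm
- cell1 (a point): centre of cell 1 on the rack's floor (near, -x row, left, +y cell), moving with the rack; the cell is open 74 mm along x and 66 mm along y; neighbours lie 90 mm away in x and 69 mm in y; axes as the chiller's
- cell2 (a point): centre of cell 2 on the rack's floor (far, +x row, left, +y cell), moving with the rack; the cell is open 74 mm along x and 66 mm along y; neighbours lie 90 mm away in x and 69 mm in y; axes as the chiller's
- cell3 (a point): centre of cell 3 on the rack's floor (near, -x row, middle cell), moving with the rack; the cell is open 74 mm along x and 66 mm along y; neighbours lie 90 mm away in x and 69 mm in y; axes as the chiller's
- cell4 (a point): centre of cell 4 on the rack's floor (far, +x row, middle cell), moving with the rack; the cell is open 74 mm along x and 66 mm along y; neighbours lie 90 mm away in x and 69 mm in y; axes as the chiller's
- cell5 (a point): centre of cell 5 on the rack's floor (near, -x row, right, -y cell), moving with the rack; the cell is open 74 mm along x and 66 mm along y; neighbours lie 90 mm away in x and 69 mm in y; axes as the chiller's
- cell6 (a point): centre of cell 6 on the rack's floor (far, +x row, right, -y cell), moving with the rack; the cell is open 74 mm along x and 66 mm along y; neighbours lie 90 mm away in x and 69 mm in y; axes as the chiller's
- jar1: squat lidded garnish jar of brown glass with a steel lid, 58 mm diameter, 60 mm tall, about 0.22 kg, heavy base; origin at the centre of its underside, z up its axis. May be absent (None)
- jar2: squat lidded garnish jar of brown glass with a steel lid, 58 mm diameter, 60 mm tall, about 0.22 kg, heavy base; origin at the centre of its underside, z up its axis. May be absent (None)
- jar3: squat lidded garnish jar of brown glass with a steel lid, 58 mm diameter, 60 mm tall, about 0.22 kg, heavy base; origin at the centre of its underside, z up its axis. May be absent (None)
- jar4: squat lidded garnish jar of brown glass with a steel lid, 58 mm diameter, 60 mm tall, about 0.22 kg, heavy base; origin at the centre of its underside, z up its axis. May be absent (None)
- jar5: squat lidded garnish jar of brown glass with a steel lid, 58 mm diameter, 60 mm tall, about 0.22 kg, heavy base; origin at the centre of its underside, z up its axis. May be absent (None)
- tumbler: cut-glass tumbler, 80 mm across the rim, 92 mm tall, origin under its centre; a bystander among the jars
- ashtray: pewter ashtray, 124 mm across, 32 mm high, origin under its centre; bystander
- chalk_cup: black ceramic chalk cup, 72 mm across, 75 mm tall, origin under its centre; bystander
- flight_stand: beech stand 50 x 170 x 28 mm with four upright flights, 68 mm tall in all, origin under its centre, long along its y; bystander
- point_tool: brass point-removal tool lying on the bar, 125 mm long along its x, 16 mm thick, origin under its thick handle; bystander

How it is judged:
On the way, in this order (a step that is already met when the one before it is completed fails the run):
1. the rack is wound up to its top (its floor at least 108 mm above the bar; the stop is at 115 mm) (z of rack_floor in the frame of chiller above 0.108 m), for 0.2 s.
2. every jar stands upright on the floor of the rack, one per cell, with the rack still up (x of jar1 in the frame of rack_floor between -0.083 and 0.083 m and y of jar1 in the frame of rack_floor between -0.103 and 0.103 m and z of jar1 in the frame of rack_floor between -0.006 and 0.008 m and angle between each of jar1, jar2, jar3, jar4, jar5's own z axis and vertical below 0.12 rad and x of jar2 in the frame of rack_floor between -0.083 and 0.083 m and y of jar2 in the frame of rack_floor between -0.103 and 0.103 m and z of jar2 in the frame of rack_floor between -0.006 and 0.008 m and x of jar3 in the frame of rack_floor between -0.083 and 0.083 m and y of jar3 in the frame of rack_floor between -0.103 and 0.103 m and z of jar3 in the frame of rack_floor between -0.006 and 0.008 m and x of jar4 in the frame of rack_floor between -0.083 and 0.083 m and y of jar4 in the frame of rack_floor between -0.103 and 0.103 m and z of jar4 in the frame of rack_floor between -0.006 and 0.008 m and x of jar5 in the frame of rack_floor between -0.083 and 0.083 m and y of jar5 in the frame of rack_floor between -0.103 and 0.103 m and z of jar5 in the frame of rack_floor between -0.006 and 0.008 m and z of rack_floor in the frame of chiller above 0.103 m), for 0.2 s.
3. the rack is wound down until the lids are level with the tub's rim within 6.5 mm (z of rack_floor in the frame of chiller between 0.0535 and 0.0665 m), for 0.2 s.
At the end, for the whole second after the job is handed in: every jar stands upright (within 0.12 rad) on the rack's floor in a cell of its own, the lids are level with the tub's rim within 6.5 mm (rack floor 53.5 to 66.5 mm above the bar, wheel about 3.5 to 4.87 rad), and jars and wheel are at rest (all of step 3 and x of jar1 in the frame of rack_floor between -0.083 and 0.083 m and y of jar1 in the frame of rack_floor between -0.103 and 0.103 m and z of jar1 in the frame of rack_floor between -0.006 and 0.008 m and angle between each of jar1, jar2, jar3, jar4, jar5's own z axis and vertical below 0.12 rad and x of jar2 in the frame of rack_floor between -0.083 and 0.083 m and y of jar2 in the frame of rack_floor between -0.103 and 0.103 m and z of jar2 in the frame of rack_floor between -0.006 and 0.008 m and x of jar3 in the frame of rack_floor between -0.083 and 0.083 m and y of jar3 in the frame of rack_floor between -0.103 and 0.103 m and z of jar3 in the frame of rack_floor between -0.006 and 0.008 m and x of jar4 in the frame of rack_floor between -0.083 and 0.083 m and y of jar4 in the frame of rack_floor between -0.103 and 0.103 m and z of jar4 in the frame of rack_floor between -0.006 and 0.008 m and x of jar5 in the frame of rack_floor between -0.083 and 0.083 m and y of jar5 in the frame of rack_floor between -0.103 and 0.103 m and z of jar5 in the frame of rack_floor between -0.006 and 0.008 m and linear speed of each of jar1, jar2, jar3, jar4, jar5 below 0.03 m/s and velocity of joint wheel between -0.05 and 0.05 rad/s); the robot touches nothing.
It fails at once if one of the other things on the bar is pushed more than 60 mm from its place (distance of any of tumbler, ashtray, chalk_cup, flight_stand, point_tool from where it was at the start of the episode above 0.06 m).
It fails at once if one of the other things on the bar is knocked over (angle between any of tumbler, ashtray, chalk_cup, flight_stand, point_tool's own z axis and vertical above 0.6 rad).
Of jar1, jar2, jar3, jar4, jar5 only 3 to 5 are there at a start; the rules pass over those that are not, and their reading is None.
At some moment in a run one of jar1, jar2, jar3, jar4, jar5 may be knocked a few centimetres aside while the robot is not near it.
It also fails if it takes over 210 s, if anything falls off the work surface, if the arm or the gripper's body presses on something with over 40 N, if the wrist force passes 120 N, or if a joint passes its speed limit or range.

ROBOT

A 6-joint arm with a two-finger parallel gripper is mounted at the origin on the work surface. World frame = base frame: x ahead of the robot, y to its left, z up, the work surface at z = 0. Lengths are in m, angles in rad, forces in N, time in s.
With the tool pointing down it reaches from about 0.3 to 0.85 m from the base axis. Payload 4.2 kg.
Tool frame: the origin (TCP) lies on the centre line of the jaws, within the pads' length; the fingertips stand 25 mm ahead of it and the grasp point (between the pads) lies 6 mm ahead of it; z points along the fingers, y is the line along which they close (so a half turn about z gives the same grasp; the last joint's range is limited). The gripper opens to 91 mm and grips with 3 to 60 N. Pads are 32 mm wide; open, the fingers measure 118 mm over their backs; the gripper's body (76 mm by 178 mm) begins 60 mm behind the grasp point.
Start: joints at [-1.168, 0.32, 1.565, -0, 1.257, -0.02], TCP at [0.236, -0.524, 0.239] pointing down, gripper open.
Joint ranges: [-3.11, 3.11], [-0.84, 2.01], [0.21, 2.61], [-1.34, 4.49], [0.05, 2.63], [-2.56, 2.56]. Speed limits (rad/s): [2.57, 2.57, 3.14, 3.14, 3.14, 3.14].

INTERFACE

Orientations are given as a unit quaternion [x, y, z, w].
In Python, from rig import r gives the robot as it stands.
- The arm moves only by the tool shift_gripper, called as name(argument=value, ...) on one line, values as JSON. Schema: {"type":"object","properties":{"deltas":{"type":"string"},"clamp_n":{"type":"number"},"only":{"type":"string"},"quiet":{"type":"boolean"},"lines":{"type":"string"}},"required":["deltas"],"additionalProperties":false}. deltas is a string of 1 to 8 rows, parted by a bar, with the numbers parted by spaces; each row has 7 numbers: dx, dy, dz in shares of the most that a row can go, 1 being 50 mm, then a rotation vector rx, ry, rz in units of 0.1 rad, then the finger opening in m; each row shifts and turns the commanded pose from where the row before left it, along the tool's axes as they then stand; what a row does not reach is not made up. A row lasts 1/10 s, in which the tool goes at most 0.05 m and 0.15 rad, less where a joint would pass 70% of its speed; a pose out of reach is approached as far as the arm can. The fingers move at their own pace and stop on an object; clamp_n is the grip in N (left out, the last holds). Time passes only in rows, so rows that do not move let the fingers close. The tool returns the time, the measured TCP pose, the force, the opening and the grip force at its end. only (a regular expression) keeps the lines of the reply that match it, lines (a string "A,B") keeps lines A to B, and quiet returns only ok. Input that does not fit is refused with a message, and nothing moves.
- r.read_state(): the state, without advancing time (a new reading comes with each control period).
- r.snapshot(name): name is "scene" or "top" or "wrist"; returns the picture (480x640x3 uint8, red, green, blue); there is no depth.
- r.camera_model(name): a dict with "fov_y" (degrees; the focal length in pixels is half the picture's height over the tangent of half this angle, whatever the lens; pixels are square), "cx", "cy" (the principal point, pixels), "distortion" ([k1, k2, p1, p2, k3] as OpenCV has them; the pictures are not rectified), "R" (3x3) and "t" (3): a world point X has camera coordinates R X + t. Camera axes: x right, y down, z forward; pixel columns grow to the right and rows downward; lengths in m; the calibration is good to about 2 mm. A picture is of the moment at which its call begins: read the wrist's pose just before it. camera_model takes no time and is no camera call; for the wrist camera it gives the pose at the moment of the call.
- r.hand_in(): hands the job in; it is judged then, once.
The state is a dict: "time_s": time; "q": joint angles; "qvel": joint speeds; "joint_efforts": joint torques, N m; "eef_pos": TCP position; "ee_rot": TCP orientation; "contact_force": force on the tool from outside, world axes, zero at the start; "moment": the same for the moment, N m; "finger_gap": finger opening in m; "grasp_force": force on a finger pad.
Only numpy, scipy, OpenCV 4.12 (cv2) and the standard library are available. Lean on these libraries where they do the work, as an engineer would, in place of code of your own. Each camera call takes 0.05 s, during which the arm holds its last target. There are 200 camera calls.

## Working session

There is one attempt and no reset: what is moved stays moved. The work goes in short steps, Python scripts to look and compute and a tool call to move; the robot and the scene stay as the last step left them, time stands still between calls to the robot, and variables do not carry over. Pictures are saved under pics/ and viewed, at most 14 in all, crops included, and the job is handed in when it is done.

```bash
ls; mkdir -p pics
```

Run:
```python
from rig import r
import cv2
for n in ("scene","top"):
    im=r.snapshot(n); cv2.imwrite(f"pics/{n}0.png",im[:,:,::-1]); 
    print(n,r.camera_model(n))
print(r.camera_model("wrist")); print(r.read_state())
```

```text
pics
rig.py
scene {'fov_y': 45.5644993729904, 'cx': 320.3316237392851, 'cy': 236.41520533987375, 'distortion': array([-0.03054054,  0.        ,  0.        ,  0.        ,  0.        ]), 'R': array([[ 0.32374549,  0.94596767,  0.01827633],
       [ 0.72581629, -0.23591732, -0.6461685 ],
       [-0.60694281,  0.2224594 , -0.76297592]]), 't': array([-0.22370779, -0.26958026,  1.64399276])}
top {'fov_y': 50.49380489638684, 'cx': 318.7155648810965, 'cy': 243.62777538120594, 'distortion': array([-0.10168842,  0.        ,  0.        ,  0.        ,  0.        ]), 'R': array([[ 0.02406725, -0.99958727,  0.01568605],
       [-0.98782817, -0.02619024, -0.1533283 ],
       [ 0.15367584, -0.01180493, -0.9880508 ]]), 't': array([0.03917798, 0.51994615, 1.00446442])}
{'fov_y': 60.96871008520062, 'cx': 315.852276003583, 'cy': 243.59197754484347, 'distortion': array([-0.07340618,  0.        ,  0.        ,  0.        ,  0.        ]), 'R': array([[ 4.09496896e-01, -9.12311495e-01,  1.68798337e-04],
       [-8.75719598e-01, -3.93020499
[... 162 characters left out ...]
ray([-1.16795573e+00,  3.20265558e-01,  1.56552885e+00, -1.52165993e-05,
        1.25739986e+00, -2.00096713e-02]), 'qvel': array([ 1.44273707e-03,  3.28327270e-06, -3.06330113e-03,  3.35306584e-04,
        8.74964820e-04,  3.14640813e-04]), 'joint_efforts': array([-1.73571988e-05, -4.13332164e+01, -2.32509184e+01,  7.29207206e-02,
        4.21745866e-02, -5.99958594e-05]), 'eef_pos': array([ 0.23579328, -0.52399343,  0.23819367]), 'ee_rot': array([ 9.77732031e-01,  2.09855744e-01, -1.59455392e-04, -7.84800407e-04]), 'contact_force': array([-0.00097303, -0.92897372,  0.44428792]), 'moment': array([ 0.0165122 ,  0.00858275, -0.02342571]), 'grasp_force': 0.0, 'finger_gap': 0.09117110082286234}
```
View pics/top0.png

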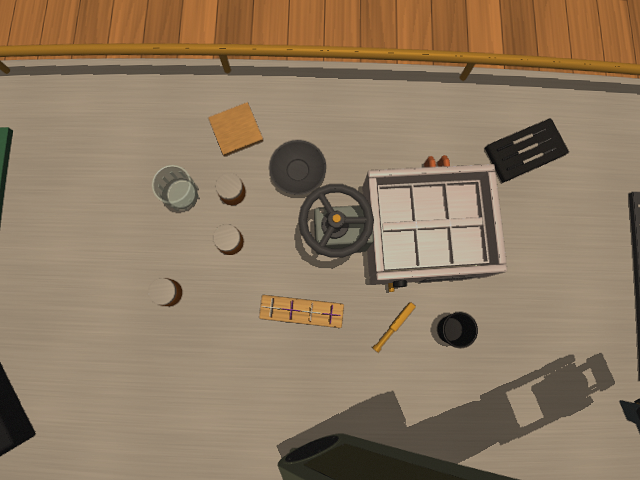

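View pics/scene0.png

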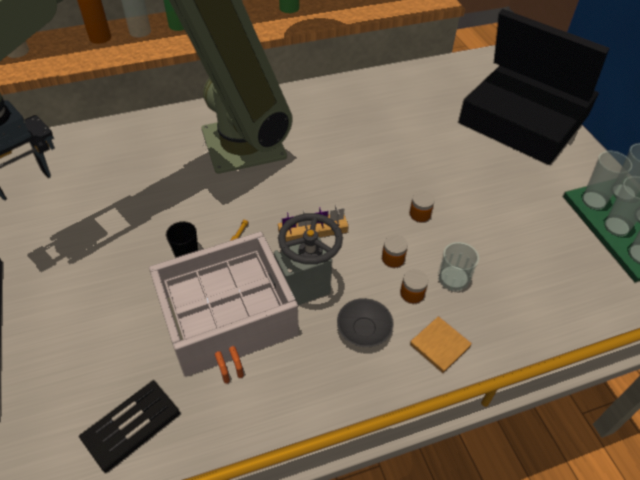

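The top view shows three jars (lids about (230,186), (227,238), (166,291)) beside the tumbler at (175,188). The handwheel hub is at (337,218), and the tub's rim corners are about (368,171), (497,166), (506,272) and (376,280).

Create h.py:
```python
import numpy as np, cv2
from rig import r
def ray(n,px,m=None):
    m=m or r.camera_model(n); f=240/np.tan(np.radians(m["fov_y"]/2))
    K=np.array([[f,0,m["cx"]],[0,f,m["cy"]],[0,0,1]])
    u=cv2.undistortPoints(np.array([[px]],float),K,m["distortion"])[0,0]
    return -m["R"].T@m["t"], m["R"].T@np.array([u[0],u[1],1])
def onz(n,px,z,m=None):
    o,d=ray(n,px,m); return (o+d*(z-o[2])/d[2])[:2]
def tri(p,q,a="top",b="scene"):
    A=[];B=[]
    for n,x in((a,p),(b,q)):
        o,d=ray(n,x); d/=np.linalg.norm(d); P=np.eye(3)-np.outer(d,d); A.append(P);B.append(P@o)
    return np.linalg.lstsq(np.vstack(A),np.hstack(B),rcond=None)[0]
def crop(im,x0,y0,x1,y1,k,name):
    c=cv2.resize(im[y0:y1,x0:x1],None,fx=k,fy=k,interpolation=cv2.INTER_CUBIC); cv2.imwrite(f"pics/{name}.png",c[:,:,::-1])
def lids(im):
    # steel lids in top view
    b=cv2.bilateralFilter(im,5,20,3).astype(int); return b
```

Run:
```python
import cv2,numpy as np
im=cv2.imread("pics/top0.png")
c=lambda a,b:cv2.resize(im[a[1]:b[1],a[0]:b[0]],None,fx=4,fy=4,interpolation=cv2.INTER_CUBIC)
cv2.imwrite("pics/c1.png",cv2.resize(im[155:305,295:515],None,fx=3.6,fy=3.6,interpolation=cv2.INTER_CUBIC))
cv2.imwrite("pics/c2.png",c((140,160),(340,310)))
```

```text
(no output)
```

View pics/c1.png

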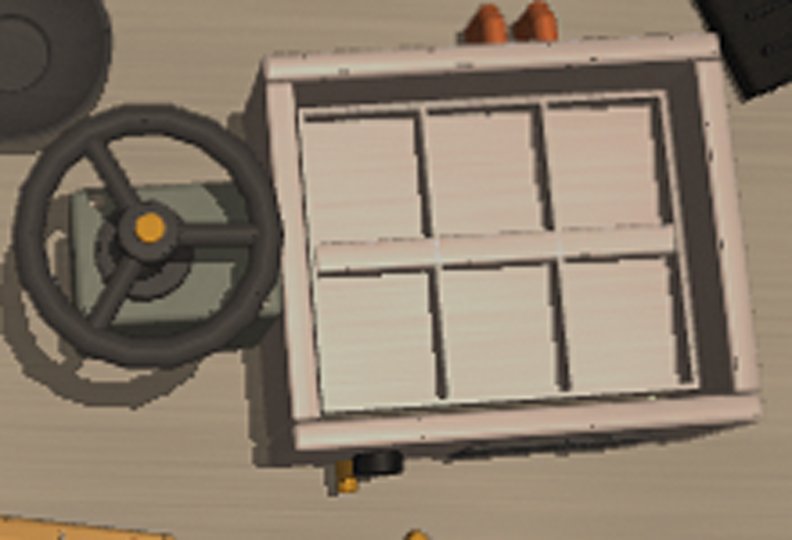

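View pics/c2.png

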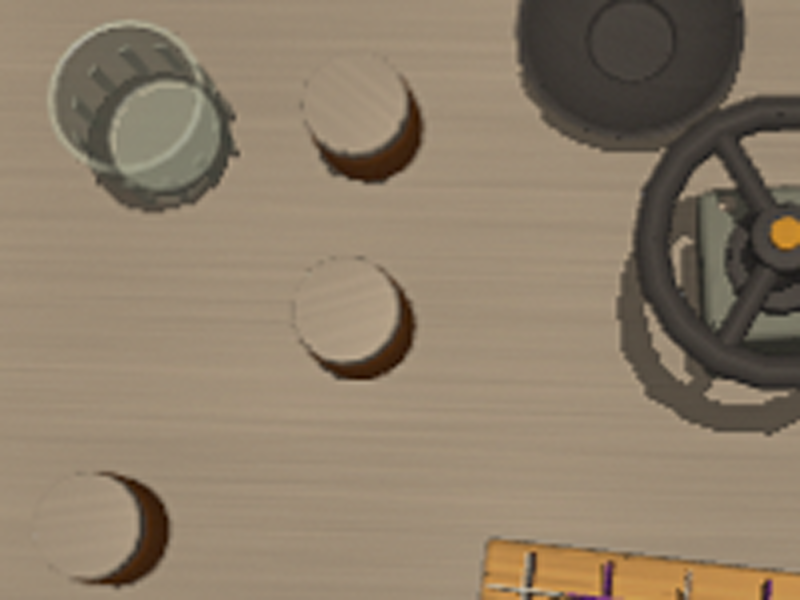

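The crops show the rim ring centred at crop1 (148,235), and a spoke pointing right, so the wheel sits at about 30° modulo 120°. The jar lid centres are at (228.8,185.8), (226.5,237.5) and (161.5,291.8).

Run:
```python
from h import *
np.set_printoptions(precision=4,suppress=True)
c1=lambda x,y:(295+x/3.6,155+y/3.6)
print("cam",ray("top",(320,240))[0])
for n,p in dict(FL=(265,58),FR=(718,37),NR=(760,418),NL=(297,447)).items(): print(n,onz("top",c1(*p),.12))
print("hub",onz("top",c1(148,235),.178), "cap z.2",onz("top",c1(150,228),.195))
for n,p in dict(jA=(228.75,185.75),jB=(226.5,237.5),jC=(161.5,291.75)).items(): print(n,onz("top",p,.06))
print("tumbler",onz("top",(181,194),.0),"rim",onz("top",(140+125/4,160+97/4),.092),"ashtray",onz("top",(297.5,168),.032),"flight", [onz("top",p,.03) for p in((262,296),(344,305),(341,327),(261,317))])
a=[c1(*p) for p in((300,108),(668,92),(697,386),(322,412))]
for z in(.045,.065,.085):
  P=[onz("top",p,z) for p in a]; print(z,[np.linalg.norm(P[i]-P[(i+1)%4]) for i in range(4)],np.mean(P,0))
for p in((280,235),(95,148),(97,320)):
  d=onz("top",c1(*p),.178)-onz("top",c1(148,235),.178); print(np.degrees(np.arctan2(d[1],d[0])),np.linalg.norm(d))
```

```text
cam [0.3583 0.0646 1.0716]
FL [ 0.6515 -0.0403]
FR [ 0.6725 -0.2908]
NR [ 0.4626 -0.3068]
NL [ 0.4417 -0.0588]
hub [0.5404 0.0238] cap z.2 [0.5405 0.0237]
jA [0.6309 0.24  ]
jB [0.5232 0.2388]
jC [0.4102 0.3637]
tumbler [0.6262 0.3537] rim [0.6227 0.35  ] ashtray [0.681  0.1011] flight [array([0.4092, 0.1653]), array([ 0.3951, -0.0024]), array([0.3505, 0.0029]), array([0.3666, 0.1657])]
0.045 [np.float64(0.2187154117298563), np.float64(0.1742424093334324), np.float64(0.21768659647578711), np.float64(0.1772496738542484)] [ 0.5661 -0.1845]
0.065 [np.float64(0.2144543197871571), np.float64(0.17084775634297814), np.float64(0.21344554828014242), np.float64(0.17379643225991911)] [ 0.562  -0.1797]
0.085 [np.float64(0.2101932278444578), np.float64(0.16745310335252386), np.float64(0.20920450008449765), np.float64(0.17034319066558973)] [ 0.558  -0.1748]
-88.40038171104112 0.06590203095342542
32.058056911715475 0.051621680440647966
150.70080208752003 0.04983307184742856
```

Add to h.py:
```python
from scipy.spatial.transform import Rotation as Rn
def plan(x,y,z,h=None):
    """tool-axis shift to the target at the present heading, then turn to heading h of tool x"""
    s=r.read_state(); R=Rn.from_quat(s["ee_rot"]); M=R.as_matrix()
    d=M.T@(np.array([x,y,z])-s["eef_pos"]); h0=np.arctan2(M[1,0],M[0,0])
    hh=h0 if h is None else h
    T=Rn.from_matrix(np.array([[np.cos(hh),np.sin(hh),0],[np.sin(hh),-np.cos(hh),0],[0,0,-1]]))
    print("shift",d.round(4),"h0",round(h0,4),"turn",(R.inv()*T).as_rotvec().round(4),"q",s["q"].round(2),"pos",s["eef_pos"].round(4),"t",s["time_s"])
```

```bash
python3 -c "
from h import *
plan(.505,-.0247,.238,-.63)"
```

```text
shift [ 0.4504 -0.3448  0.0008] h0 0.4229 turn [-1.5000e-03  8.0000e-04  1.0529e+00] q [-1.17  0.32  1.57 -0.    1.26 -0.02] pos [ 0.2358 -0.524   0.2382] t 0.1
```

Units first: shifts go in shares of 50 mm and turns go in units of 0.1 rad. So 0.0375 m is 0.75, -0.0287 m is -0.574.

shift_gripper(deltas="0.75 -0.574 0 0 0 0 0.091 | 0.75 -0.574 0 0 0 0 0.091 | 0.75 -0.574 0 0 0 0 0.091 | 0.75 -0.574 0 0 0 0 0.091 | 0.75 -0.574 0 0 0 0 0.091 | 0.75 -0.574 0 0 0 0 0.091", clamp_n=40)

```text
time_s: 0.7
eef_pos: [0.3708, -0.2732, 0.2387]
ee_rot: [0.978, 0.21, -0.0, -0.0]
contact_force: [0.4, -0.7, 1.4]
finger_gap: 0.0914
grasp_force: 0.0
```

shift_gripper(deltas="0.75 -0.574 0 0 0 0 0.05 | 0.75 -0.574 0 0 0 0 0.05 | 0.75 -0.574 0 0 0 0 0.05 | 0.75 -0.574 0 0 0 0 0.05 | 0.75 -0.574 0 0 0 0 0.05 | 0.75 -0.574 0 0 0 0 0.05")

```text
time_s: 1.3
eef_pos: [0.5054, -0.0237, 0.2387]
ee_rot: [0.978, 0.21, -0.0, 0.0]
contact_force: [0.6, -0.3, 0.3]
finger_gap: 0.05
grasp_force: 0.0
```

shift_gripper(deltas="0 0 0 0 0 1.5 0.05 | 0 0 0 0 0 1.5 0.05 | 0 0 0 0 0 1.5 0.05 | 0 0 0 0 0 1.5 0.05 | 0 0 0 0 0 1.5 0.05 | 0 0 0 0 0 1.5 0.05 | 0 0 0 0 0 1.5 0.05 | 0 0 0 0 0 0 0.05")

```text
time_s: 2.1
eef_pos: [0.5047, -0.0256, 0.2386]
ee_rot: [0.951, -0.308, -0.0, 0.0]
contact_force: [-0.3, -0.4, 0.3]
finger_gap: 0.0501
grasp_force: 0.0
```

```bash
python3 -c "
from h import *
plan(.505,-.0247,.184,-.63)"
```

```text
shift [-0.0003 -0.001   0.0546] h0 -0.6269 turn [0.0005 0.0007 0.0031] q [-0.07  0.21  1.72 -0.    1.21  2.12] pos [ 0.5047 -0.0256  0.2386] t 2.1
```

```bash
python3 -c "
from h import *
plan(.4974,-.018,.184,-.80)"
```

```text
shift [-0.0104 -0.0019  0.0546] h0 -0.6269 turn [0.0006 0.0006 0.1731] q [-0.07  0.21  1.72 -0.    1.21  2.12] pos [ 0.5047 -0.0256  0.2386] t 2.1
```

Scaled: 0.02 m is 0.4, 0.0146 m is 0.292, 0.15 rad is 1.5.

shift_gripper(deltas="-0.208 -0.038 0 0 0 1.5 0.03 | 0 0 0 0 0 0.23 0.03 | 0 0 0 0 0 0 0.03 | 0 0 0.4 0 0 0 0.03 | 0 0 0.4 0 0 0 0.03 | 0 0 0.292 0 0 0 0.03 | 0 0 0 0 0 0 0.03")

```text
time_s: 2.8
eef_pos: [0.4966, -0.0182, 0.1824]
ee_rot: [0.922, -0.388, -0.002, 0.001]
contact_force: [0.3, -0.4, -0.5]
finger_gap: 0.0298
grasp_force: 0.0
```

Run:
```python
from h import *
plan(.4974,-.018,.184,-.80)
im=r.snapshot("scene"); a=im[190:320,230:390]
w=r.snapshot("wrist")
cv2.imwrite("pics/w1.png",np.hstack([cv2.resize(a,(394,320)),cv2.resize(w,(400,320))])[:,:,::-1])
```

```text
shift [ 0.0004 -0.0007 -0.0016] h0 -0.7974 turn [0.0031 0.0031 0.0027] q [-0.06  0.25  1.82 -0.    1.08  2.31] pos [ 0.4966 -0.0182  0.1824] t 2.8
```

View pics/w1.png

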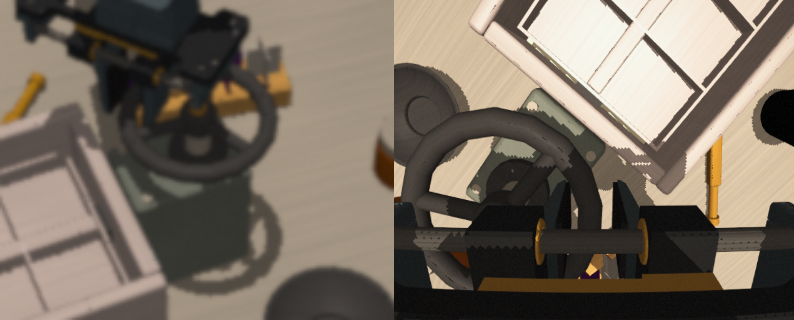

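The fingers straddle the rim without touching it. I'll close and turn anticlockwise.

shift_gripper(deltas="0 0 0 0 0 0 0.01 | 0 0 0 0 0 0 0.01 | 0 0 0 0 0 0 0.01 | 0 0 0 0 0 0 0.01 | 0 0 0 0 0 0 0.01", clamp_n=45)

```text
time_s: 3.4
eef_pos: [0.4993, -0.0174, 0.1854]
ee_rot: [0.921, -0.389, 0.002, -0.001]
contact_force: [4.0, 3.7, 1.8]
finger_gap: 0.0167
grasp_force: 42.8
```

shift_gripper(deltas="0.1794 -0.0134 0 0 0 -1.5 0.01 | 0.1794 -0.0134 0 0 0 -1.5 0.01 | 0.1794 -0.0134 0 0 0 -1.5 0.01 | 0 0 0 0 0 0 0.01")

```text
time_s: 3.8
eef_pos: [0.5212, -0.0312, 0.1854]
ee_rot: [0.985, -0.173, 0.001, -0.002]
contact_force: [1.2, 7.5, 3.9]
finger_gap: 0.0163
grasp_force: 44.5
```

```bash
python3 -c "
from h import *
plan(.5404,.0238,.184)"
```

```text
shift [-0.0007 -0.0582  0.0016] h0 -0.3482 turn [-0.0038 -0.0005  0.    ] q [-0.08  0.28  1.77  0.    1.09  1.83] pos [ 0.5212 -0.0312  0.1854] t 3.8
```

Radius and heading track well, so I'll continue the stroke.

Scaled: 0.00897 m is 0.1794, -0.00067 m is -0.0134, -0.15 rad is -1.5.

shift_gripper(deltas="0.1794 -0.0134 0 0 0 -1.5 0.01 | 0.1794 -0.0134 0 0 0 -1.5 0.01 | 0.1794 -0.0134 0 0 0 -1.5 0.01 | 0.1794 -0.0134 0 0 0 -1.5 0.01 | 0.1794 -0.0134 0 0 0 -1.5 0.01 | 0.1794 -0.0134 0 0 0 -1.5 0.01 | 0.1794 -0.0134 0 0 0 -1.5 0.01 | 0.1794 -0.0134 0 0 0 -1.5 0.01")

```text
time_s: 4.6
eef_pos: [0.5841, -0.015, 0.1854]
ee_rot: [0.91, 0.414, -0.002, -0.002]
contact_force: [-5.9, 3.5, 7.4]
finger_gap: 0.0167
grasp_force: 44.0
```

shift_gripper(deltas="0.1794 -0.0134 0 0 0 -1.5 0.01 | 0.1794 -0.0134 0 0 0 -1.5 0.01 | 0.1794 -0.0134 0 0 0 -1.5 0.01 | 0.1794 -0.0134 0 0 0 -1.5 0.01 | 0.1794 -0.0134 0 0 0 -1.5 0.01 | 0.1794 -0.0134 0 0 0 -1.5 0.01 | 0.1794 -0.0134 0 0 0 -1.5 0.01 | 0 0 0 0 0 0 0.01")

```text
time_s: 5.4
eef_pos: [0.5958, 0.0436, 0.1853]
ee_rot: [0.58, 0.814, -0.001, -0.001]
contact_force: [-4.0, 1.9, 6.6]
finger_gap: 0.0163
grasp_force: 44.2
```

```bash
python3 -c "
from h import *
plan(.5404,.0238,.184)"
```

```text
shift [-0.0006 -0.0588  0.0015] h0 1.9031 turn [-0.0032 -0.0006  0.    ] q [ 0.05  0.39  1.59 -0.    1.16 -0.28] pos [0.5958 0.0436 0.1853] t 5.4
```

shift_gripper(deltas="0.1794 -0.0134 0 0 0 -1.5 0.01 | 0.1794 -0.0134 0 0 0 -1.5 0.01 | 0.1794 -0.0134 0 0 0 -1.5 0.01 | 0.1794 -0.0134 0 0 0 -1.5 0.01 | 0.1794 -0.0134 0 0 0 -1.5 0.01 | 0.1794 -0.0134 0 0 0 -1.5 0.01 | 0.1794 -0.0134 0 0 0 -1.5 0.01 | 0.1794 -0.0134 0 0 0 -1.5 0.01")

```text
time_s: 6.2
eef_pos: [0.5434, 0.0829, 0.1854]
ee_rot: [0.018, 1.0, -0.001, 0.001]
contact_force: [1.1, -3.3, 4.2]
finger_gap: 0.0163
grasp_force: 44.1
```

shift_gripper(deltas="0.1794 -0.0134 0 0 0 -1.5 0.01 | 0.1794 -0.0134 0 0 0 -1.5 0.01 | 0.1794 -0.0134 0 0 0 -1.5 0.01 | 0.1794 -0.0134 0 0 0 -1.5 0.01 | 0.1794 -0.0134 0 0 0 -1.5 0.01 | 0.1794 -0.0134 0 0 0 -1.5 0.01 | 0 0 0 0 0 0 0.01 | 0 0 0 0 0 0 0.01")

```text
time_s: 7.0
eef_pos: [0.4958, 0.0623, 0.1854]
ee_rot: [-0.415, 0.91, -0.001, 0.0]
contact_force: [-0.1, -2.2, 6.4]
finger_gap: 0.017
grasp_force: 44.3
```

```bash
python3 -c "
from h import *
plan(.5404,.0238,.184)"
```

```text
shift [-0.0002 -0.0589  0.0015] h0 -2.2859 turn [-0.0022 -0.0005  0.    ] q [ 0.1   0.24  1.82 -0.    1.08 -2.32] pos [0.4958 0.0623 0.1854] t 7.0
```

Scaled: -0.03 m is -0.6, 0.15 rad is 1.5.

shift_gripper(deltas="0 0 0 0 0 0 0.03 | 0 0 0 0 0 0 0.03 | 0 0 -0.6 0 0 0 0.03 | 0 0 -0.6 0 0 0 0.03 | 0 0 -0.6 0 0 1.5 0.091 | 0 0 -0.6 0 0 1.5 0.091 | 0 0 0 0 0 1.5 0.091 | 0 0 0 0 0 1.5 0.091")

```text
time_s: 7.8
eef_pos: [0.4952, 0.0633, 0.3048]
ee_rot: [-0.125, 0.992, 0.0, 0.0]
contact_force: [-0.1, -1.1, 0.0]
finger_gap: 0.0589
grasp_force: 0.0
```

shift_gripper(deltas="0 0 0 0 0 1.5 0.091 | 0 0 0 0 0 1.5 0.091 | 0 0 0 0 0 1.5 0.091 | 0 0 0 0 0 1.5 0.091 | 0 0 0 0 0 1.5 0.091 | 0 0 0 0 0 1.5 0.091 | 0 0 0 0 0 1.5 0.091 | 0 0 0 0 0 1.5 0.091")

```text
time_s: 8.6
eef_pos: [0.4947, 0.0633, 0.3035]
ee_rot: [0.457, 0.889, -0.001, -0.001]
contact_force: [0.1, 0.3, -0.0]
finger_gap: 0.0911
grasp_force: 0.0
```

Run:
```python
from h import *
plan(.5232,.2388,.25,.084)
im=r.snapshot("top"); crop(im,140,150,520,430,2,"t2")
```

```text
shift [0.1261 0.1255 0.0534] h0 2.1923 turn [-3.0000e-03  1.6000e-03  2.1083e+00] q [ 0.1   0.16  1.61  0.    1.37 -0.52] pos [0.4947 0.0633 0.3035] t 8.6
```

View pics/t2.png

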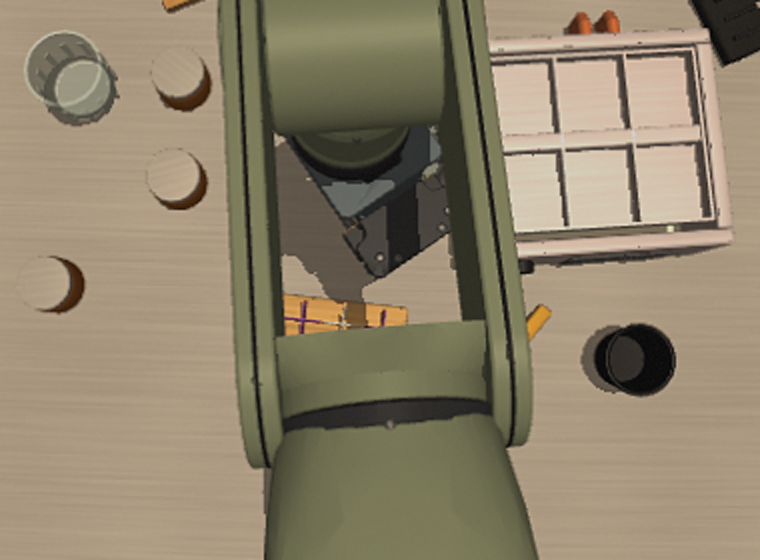

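Jars are unmoved and the rack is up. I'll pick jar C (near left) first, closing along the chiller's x.

Scaled: 0.15 rad is 1.5.

shift_gripper(deltas="0 0 0 0 0 1.5 0.091 | 0 0 0 0 0 1.5 0.091 | 0 0 0 0 0 1.5 0.091 | 0 0 0 0 0 0.87 0.091 | 0 0 0 0 0 0 0.091")

```text
time_s: 9.15
eef_pos: [0.495, 0.0632, 0.3037]
ee_rot: [0.673, 0.739, -0.001, -0.001]
contact_force: [0.5, 0.4, -0.3]
finger_gap: 0.0913
grasp_force: 0.0
```

```bash
python3 -c "
from h import *
plan(.4102,.3637,.20,1.655)"
```

```text
shift [ 0.3071 -0.0561  0.1038] h0 1.6643 turn [-0.0019 -0.      0.0093] q [0.1  0.16 1.61 0.   1.37 0.01] pos [0.495  0.0632 0.3037] t 9.15
```

Scaled: 0.0439 m is 0.878, 0.0148 m is 0.296, 0.009 rad is 0.09.

shift_gripper(deltas="0.878 -0.16 0.296 0 0 0.09 0.091 | 0.878 -0.16 0.296 0 0 0 0.091 | 0.878 -0.16 0.296 0 0 0 0.091 | 0.878 -0.16 0.296 0 0 0 0.091 | 0.878 -0.16 0.296 0 0 0 0.091 | 0.878 -0.16 0.296 0 0 0 0.091 | 0.878 -0.16 0.296 0 0 0 0.091 | 0 0 0 0 0 0 0.091")

```text
time_s: 9.95
eef_pos: [0.4111, 0.3682, 0.198]
ee_rot: [0.674, 0.739, -0.002, -0.001]
contact_force: [-0.3, -1.0, -1.1]
finger_gap: 0.0912
grasp_force: 0.0
```

Run:
```python
from h import *
plan(.4102,.3637,.052,1.655)
s=r.snapshot("top"); w=r.snapshot("wrist"); m=r.camera_model("wrist")
f=240/np.tan(np.radians(m["fov_y"]/2))
p=m["R"]@np.array([.4102,.3637,.06])+m["t"]; print("expect lid wrist px",p[:2]/p[2]*f+[m["cx"],m["cy"]])
cv2.imwrite("pics/w2.png",np.hstack([cv2.resize(s[150:300,290:520],(490,320)),cv2.resize(w,(310,320))])[:,:,::-1])
cv2.imwrite("pics/w2full.png",w[:,:,::-1])
```

```text
shift [-0.0042 -0.0006  0.146 ] h0 1.6621 turn [-0.0044  0.001   0.0071] q [0.71 0.31 1.68 0.   1.15 0.62] pos [0.4111 0.3682 0.198 ] t 9.95
expect lid wrist px [312.30572399 238.17863473]
```

View pics/w2.png

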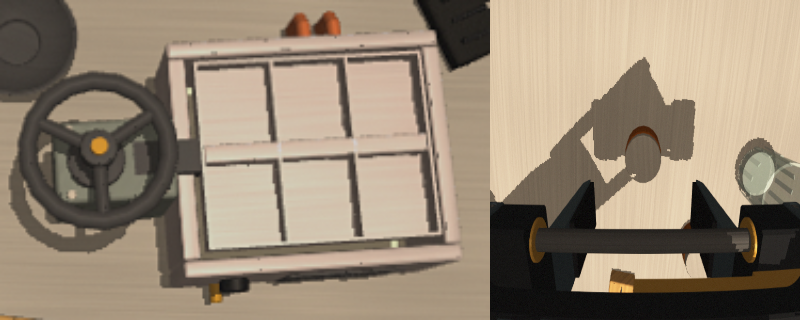

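The wheel's spokes now sit at about 62–66°, so the wheel is at about 9.4 rad and the floor at about 110 mm. The jar lid in the wrist view is at about (314,244), matching the expected (312,238), so I'll descend.

shift_gripper(deltas="-0.084 -0.012 0.4 0 0 0.07 0.091 | 0 0 0.8 0 0 0 0.091 | 0 0 0.8 0 0 0 0.091 | 0 0 0.6 0 0 0 0.091 | 0 0 0.32 0 0 0 0.091 | 0 0 0 0 0 0 0.091")

```text
time_s: 10.65
eef_pos: [0.4129, 0.3579, 0.053]
ee_rot: [0.68, 0.733, -0.003, -0.0]
contact_force: [0.1, 0.8, 0.4]
finger_gap: 0.0912
grasp_force: 0.0
```

shift_gripper(deltas="0 0 0 0 0 0 0.04 | 0 0 0 0 0 0 0.04 | 0 0 0 0 0 0 0.04 | 0 0 0 0 0 0 0.04 | 0 0 0 0 0 0 0.04 | 0 0 0 0 0 0 0.04", clamp_n=25)

```text
time_s: 11.25
eef_pos: [0.4133, 0.3603, 0.0555]
ee_rot: [0.68, 0.733, 0.0, -0.0]
contact_force: [-2.2, -1.4, 6.8]
finger_gap: 0.0571
grasp_force: 25.0
```

```bash
python3 -c "
from h import *
plan(.4102,.3637,.052,1.655)"
```

```text
shift [ 0.0036 -0.0028  0.0035] h0 1.6468 turn [ 0.     -0.0002 -0.0082] q [0.7  0.46 1.87 0.   0.81 0.62] pos [0.4133 0.3603 0.0555] t 11.25
```

shift_gripper(deltas="0 0 -0.6 0 0 0 0.04 | 0 0 -0.8 0 0 0 0.04 | 0 0 -0.9 0 0 0 0.04 | 0 0 -0.9 0 0 0 0.04 | 0 0 -0.9 0 0 0 0.04 | 0 0 -0.6 0 0 0 0.04 | 0 0 0 0 0 0 0.04")

```text
time_s: 11.95
eef_pos: [0.4151, 0.3617, 0.2943]
ee_rot: [0.68, 0.734, 0.005, 0.001]
contact_force: [1.5, 0.1, -2.9]
finger_gap: 0.0577
grasp_force: 25.0
```

```bash
python3 -c "
from h import *
plan(.518,-.2468,.29,1.655)"
```

```text
shift [-0.6145  0.0563  0.0013] h0 1.6471 turn [ 0.0084 -0.0056 -0.008 ] q [ 0.7   0.25  1.53 -0.    1.36  0.62] pos [0.4151 0.3617 0.2943] t 11.95
```

14 rows: -.0439, .004. In two calls of 7 + one settle.

shift_gripper(deltas="-0.878 0.08 0 0 0 0 0.04 | -0.878 0.08 0 0 0 0 0.04 | -0.878 0.08 0 0 0 0 0.04 | -0.878 0.08 0 0 0 0 0.04 | -0.878 0.08 0 0 0 0 0.04 | -0.878 0.08 0 0 0 0 0.04 | -0.878 0.08 0 0 0 0 0.04")

```text
time_s: 12.65
eef_pos: [0.4638, 0.0541, 0.2876]
ee_rot: [0.68, 0.734, -0.001, -0.001]
contact_force: [1.2, 0.3, -2.4]
finger_gap: 0.0577
grasp_force: 25.0
```

shift_gripper(deltas="-0.878 0.08 0 0 0 0 0.04 | -0.878 0.08 0 0 0 0 0.04 | -0.878 0.08 0 0 0 0 0.04 | -0.878 0.08 0 0 0 0 0.04 | -0.878 0.08 0 0 0 0 0.04 | -0.878 0.08 0 0 0 0 0.04 | -0.878 0.08 0 0 0 0 0.04 | 0 0 0 0 0 0 0.04")

```text
time_s: 13.45
eef_pos: [0.5158, -0.2531, 0.2865]
ee_rot: [0.681, 0.732, -0.002, -0.001]
contact_force: [-0.0, -0.3, -2.6]
finger_gap: 0.0576
grasp_force: 25.0
```

shift_gripper(deltas="0 0 0.4 0 0 0 0.04 | 0 0 0 0 0 0 0.04")

```text
time_s: 13.65
eef_pos: [0.5139, -0.2473, 0.2653]
ee_rot: [0.68, 0.733, -0.001, -0.004]
contact_force: [-0.2, 0.2, -2.2]
finger_gap: 0.0572
grasp_force: 25.0
```

```bash
python3 -c "
from h import *
plan(.518,-.2468,.1655,1.655)"
```

```text
shift [-0.0003  0.0049  0.0998] h0 1.6464 turn [-0.0077 -0.0047 -0.0086] q [-0.47  0.3   1.52  0.    1.33 -0.54] pos [ 0.5139 -0.2473  0.2653] t 13.65
```

shift_gripper(deltas="-0.04 0.098 0.6 0 0 0 0.04 | 0 0 0.6 0 0 0 0.04 | 0 0 0.4 0 0 0 0.04 | 0 0 0 0 0 0 0.04 | 0 0 0 0 0 0 0.04")

```text
time_s: 14.15
eef_pos: [0.5212, -0.2494, 0.19]
ee_rot: [0.679, 0.734, -0.0, -0.0]
contact_force: [0.3, 0.6, -2.0]
finger_gap: 0.0576
grasp_force: 25.0
```

Run:
```python
from h import *
plan(.518,-.2468,.1655,1.655)
cv2.imwrite("pics/s3.png",np.hstack([cv2.resize(r.snapshot("scene")[200:380,120:320],(400,360)),cv2.resize(r.snapshot("top")[150:300,350:520],(400,360))])[:,:,::-1])
```

```text
shift [ 0.0029 -0.0029  0.0245] h0 1.6476 turn [-0.0003 -0.0002 -0.0074] q [-0.47  0.36  1.63 -0.    1.15 -0.54] pos [ 0.5212 -0.2494  0.19  ] t 14.15
```

View pics/s3.png

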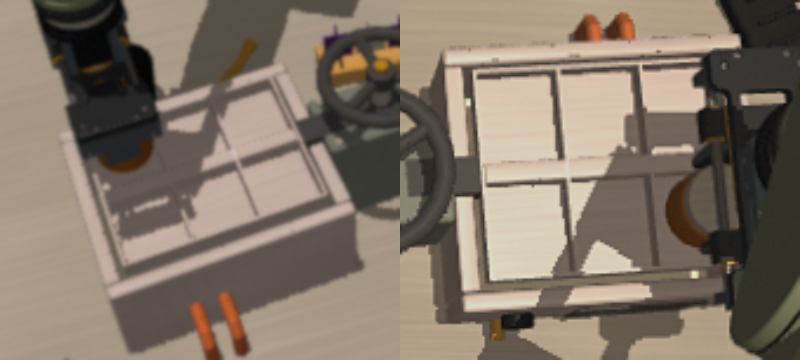

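Run:
```python
from h import *
im=cv2.imread("pics/s3.png")[:,400:]
hsv=cv2.cvtColor(im,cv2.COLOR_BGR2HSV); m=cv2.inRange(hsv,(5,120,40),(20,255,200)); m[:150]=0; m[290:]=0; m[:,:200]=0
ys,xs=np.nonzero(m); print(xs.min(),ys[xs==xs.min()].mean(), len(xs))
p=(350+xs.min()*170/400,150+ys[xs==xs.min()].mean()*150/360)
for z in(.1345,.14): e=onz("top",p,z); print(e,"centre y~",e[1]-.029)
```

```text
266 209.5 1510
[ 0.52341947 -0.21919966] centre y~ -0.24819966400588414
[ 0.5224504  -0.21753372] centre y~ -0.24653372468540904
```

Scaled: -0.0029 m is -0.058, 0.001 m is 0.02.

shift_gripper(deltas="0.02 -0.058 0.2 0 0 0 0.04 | 0 0 0.12 0 0 0 0.04 | 0 0 0.08 0 0 0 0.04 | 0 0 0 0 0 0 0.04")

```text
time_s: 14.65
eef_pos: [0.5176, -0.249, 0.169]
ee_rot: [0.68, 0.733, -0.0, -0.001]
contact_force: [0.6, -0.4, -1.8]
finger_gap: 0.0578
grasp_force: 25.0
```

shift_gripper(deltas="0 0 0.06 0 0 0 0.04 | 0 0 0.04 0 0 0 0.04 | 0 0 0 0 0 0 0.04")

```text
time_s: 14.95
eef_pos: [0.5183, -0.2493, 0.1657]
ee_rot: [0.68, 0.733, 0.0, 0.001]
contact_force: [-0.5, -0.4, 3.8]
finger_gap: 0.0573
grasp_force: 25.0
```

```bash
python3 -c "
from h import *
plan(.518,-.2484,.1655,1.655)"
```

```text
shift [ 0.0009 -0.0002  0.0002] h0 1.6468 turn [ 0.0009  0.0007 -0.0082] q [-0.47  0.37  1.68 -0.    1.09 -0.54] pos [ 0.5183 -0.2493  0.1657] t 14.95
```

Scaled: -0.04 m is -0.8, -0.03 m is -0.6.

shift_gripper(deltas="0 0 0 0 0 0 0.08 | 0 0 0 0 0 0 0.08 | 0 0 0 0 0 0 0.08 | 0 0 -0.6 0 0 0 0.08 | 0 0 -0.8 0 0 0 0.091 | 0 0 -0.8 0 0 0 0.091 | 0 0 0 0 0 0 0.091")

```text
time_s: 15.65
eef_pos: [0.5206, -0.2504, 0.2809]
ee_rot: [0.68, 0.733, 0.002, 0.006]
contact_force: [0.0, -0.5, -1.6]
finger_gap: 0.0913
grasp_force: 0.0
```

Run:
```python
from h import *
im=r.snapshot("top"); cv2.imwrite("pics/t4.png",im[:,:,::-1])
def brown(im):
    hsv=cv2.cvtColor(im[:,:,::-1].copy(),cv2.COLOR_BGR2HSV); m=cv2.inRange(hsv,(3,130,30),(14,255,170))
    n,l,s,c=cv2.connectedComponentsWithStats(m)
    return [(s[i],c[i].round(1)) for i in range(1,n) if s[i][4]>30]
for b in brown(im): print(b)
print(brown(cv2.imread("pics/top0.png")[:,:,::-1]))
plan(.5232,.2388,.25,1.655)
```

```text
(array([ 6,  0, 11, 46, 89], dtype=int32), array([11.2, 22.4]))
(array([ 15,   0,  10,  45, 102], dtype=int32), array([19.9, 21.4]))
(array([ 30,   0,  19,  45, 271], dtype=int32), array([39.9, 20.8]))
(array([48,  0,  9, 44, 64], dtype=int32), array([52.2, 20.2]))
(array([ 55,   0,  10,  44, 169], dtype=int32), array([59.1, 19. ]))
(array([65,  0,  6, 31, 45], dtype=int32), array([67.6, 13.5]))
(array([  69,    0,   42,   44, 1366], dtype=int32), array([89.2, 21.4]))
(array([107,   0,   8,  43,  93], dtype=int32), array([110.3,  21. ]))
(array([124,   0,   9,  28,  66], dtype=int32), array([128.8,  11.4]))
(array([130,   0,  14,  43, 181], dtype=int32), array([136.6,  22.7]))
(array([ 142,    0,   42,   43, 1580], dtype=int32), array([162.8,  21.3]))
(array([ 214,    0,   41,   44, 1653], dtype=int32), array([234.1,  21.5]))
(array([257,   0,   9,  44, 218], dtype=int32), array([260. ,  19.4]))
(array([286,   0,   4,  45,  86], dty
[... 3075 characters left out ...]
   6, 177], dtype=int32), array([436.6,  63.2])), (array([503,  66,  75,   7, 215], dtype=int32), array([540.1,  69. ])), (array([579,  71,  54,   7, 153], dtype=int32), array([604.7,  73.7])), (array([438, 155,  12,  11,  79], dtype=int32), array([443. , 160.9])), (array([424, 156,  12,  11,  76], dtype=int32), array([429.2, 161.8])), (array([220, 185,  25,  20, 147], dtype=int32), array([235.3, 198.3])), (array([219, 233,  25,  22, 116], dtype=int32), array([235. , 247.5])), (array([163, 279,  19,  27, 144], dtype=int32), array([175.8, 294. ]))]
shift [0.4869 0.0408 0.0263] h0 1.6468 turn [ 0.0058  0.0036 -0.0082] q [-0.47  0.3   1.5  -0.    1.34 -0.54] pos [ 0.5193 -0.2498  0.2777] t 15.7
```

Units first: shifts go in shares of 50 mm and turns go in units of 0.1 rad. So 0.0443 m is 0.886, 0.0037 m is 0.074.

shift_gripper(deltas="0.886 0.074 0 0 0 0 0.091 | 0.886 0.074 0 0 0 0 0.091 | 0.886 0.074 0 0 0 0 0.091 | 0.886 0.074 0 0 0 0 0.091 | 0.886 0.074 0 0 0 0 0.091 | 0.886 0.074 0 0 0 0 0.091 | 0.886 0.074 0 0 0 0 0.091 | 0.886 0.074 0 0 0 0 0.091")

```text
time_s: 16.5
eef_pos: [0.5197, 0.1081, 0.2731]
ee_rot: [0.68, 0.733, -0.001, -0.001]
contact_force: [0.1, -0.4, -0.8]
finger_gap: 0.0911
grasp_force: 0.0
```

shift_gripper(deltas="0.886 0.074 0 0 0 0 0.091 | 0.886 0.074 0 0 0 0 0.091 | 0.886 0.074 0 0 0 0 0.091 | 0 0 0.8 0 0 0 0.091 | 0 0 0.8 0 0 0 0.091 | 0 0 0.4 0 0 0 0.091 | 0 0 0 0 0 0 0.091 | 0 0 0 0 0 0 0.091")

```text
time_s: 17.3
eef_pos: [0.5214, 0.2398, 0.1742]
ee_rot: [0.68, 0.733, -0.001, -0.0]
contact_force: [-0.3, 0.2, 0.7]
finger_gap: 0.091
grasp_force: 0.0
```

```bash
python3 -c "
from h import *
plan(.5232,.2388,.052,1.655)"
```

```text
shift [-0.001   0.0019  0.1222] h0 1.6468 turn [-0.0014  0.0006 -0.0082] q [ 0.41  0.37  1.67 -0.    1.11  0.34] pos [0.5214 0.2398 0.1742] t 17.3
```

Scaled: -0.0015 m is -0.03, 0.04 m is 0.8.

shift_gripper(deltas="-0.03 0.038 0.8 0 0 0 0.091 | 0 0 0.8 0 0 0 0.091 | 0 0 0.6 0 0 0 0.091 | 0 0 0.2 0 0 0 0.091 | 0 0 0 0 0 0 0.091 | 0 0 0 0 0 0 0.091")

```text
time_s: 17.9
eef_pos: [0.5252, 0.2391, 0.0567]
ee_rot: [0.68, 0.733, 0.002, 0.001]
contact_force: [0.1, 0.0, 0.4]
finger_gap: 0.0909
grasp_force: 0.0
```

shift_gripper(deltas="0 0 0 0 0 0 0.04 | 0 0 0 0 0 0 0.04 | 0 0 0 0 0 0 0.04 | 0 0 0 0 0 0 0.04 | 0 0 0 0 0 0 0.04 | 0 0 0 0 0 0 0.04", clamp_n=25)

```text
time_s: 18.5
eef_pos: [0.5238, 0.2386, 0.0551]
ee_rot: [0.68, 0.733, 0.0, 0.0]
contact_force: [-1.0, -1.0, 2.6]
finger_gap: 0.0577
grasp_force: 25.0
```

shift_gripper(deltas="0 0 -0.6 0 0 0 0.04 | 0 0 -0.8 0 0 0 0.04 | 0 0 -0.9 0 0 0 0.04 | 0 0 -0.9 0 0 0 0.04 | 0 0 -0.9 0 0 0 0.04 | 0 0 -0.6 0 0 0 0.04 | 0 0 0 0 0 0 0.04")

```text
time_s: 19.2
eef_pos: [0.5253, 0.2393, 0.2942]
ee_rot: [0.68, 0.733, 0.004, 0.002]
contact_force: [-0.4, -0.3, -2.2]
finger_gap: 0.0575
grasp_force: 25.0
```

```bash
python3 -c "
from h import *
plan(.5064,-.1092,.28,1.655)"
```

```text
shift [-0.3461 -0.0455  0.0128] h0 1.6469 turn [ 0.0088 -0.003  -0.0082] q [ 0.41  0.29  1.47 -0.    1.37  0.33] pos [0.5253 0.2393 0.2942] t 19.2
```

Scaled: -0.0433 m is -0.866, -0.0057 m is -0.114.

shift_gripper(deltas="-0.866 -0.114 0 0 0 0 0.04 | -0.866 -0.114 0 0 0 0 0.04 | -0.866 -0.114 0 0 0 0 0.04 | -0.866 -0.114 0 0 0 0 0.04 | -0.866 -0.114 0 0 0 0 0.04 | -0.866 -0.114 0 0 0 0 0.04 | -0.866 -0.114 0 0 0 0 0.04 | -0.866 -0.114 0 0 0 0 0.04")

```text
time_s: 20.0
eef_pos: [0.5031, -0.1118, 0.2874]
ee_rot: [0.68, 0.733, -0.001, -0.002]
contact_force: [0.1, -0.7, -2.6]
finger_gap: 0.0574
grasp_force: 25.0
```

shift_gripper(deltas="0 0 0.8 0 0 0 0.04 | 0 0 0.8 0 0 0 0.04 | 0 0 0.4 0 0 0 0.04 | 0 0 0 0 0 0 0.04 | 0 0 0 0 0 0 0.04 | 0 0 0 0 0 0 0.04")

```text
time_s: 20.6
eef_pos: [0.5052, -0.1104, 0.1907]
ee_rot: [0.68, 0.734, 0.0, 0.001]
contact_force: [1.3, 0.4, -3.0]
finger_gap: 0.0577
grasp_force: 25.0
```

Run:
```python
from h import *
plan(.5064,-.1092,.1655,1.655)
im=r.snapshot("top")
hsv=cv2.cvtColor(im,cv2.COLOR_RGB2HSV); m=cv2.inRange(hsv,(3,130,30),(20,255,200)); m[:170]=0; m[290:]=0; m[:,:368]=0;m[:,500:]=0
n,l,s,c=cv2.connectedComponentsWithStats(m)
z=r.read_state()["eef_pos"][2]-.0555
for i in range(1,n):
  if s[i][4]>20:
    ys,xs=np.nonzero(l==i); p=(xs.min(),ys[xs==xs.min()].mean()); e=onz("top",p,z); print(s[i],e,"centre y~",e[1]-.029)
crop(im,350,150,520,300,4,"t5")
```

```text
shift [0.0011 0.0012 0.0252] h0 1.647 turn [ 0.002   0.0007 -0.008 ] q [-0.24  0.27  1.77 -0.    1.1  -0.31] pos [ 0.5052 -0.1104  0.1907] t 20.6
[391 231  10  26 107] [ 0.50678759 -0.08166334] centre y~ -0.11066334253682915
[460 235  23  22 187] [ 0.52109275 -0.21298638] centre y~ -0.2419863823854144
[388 283   6   7  35] [ 0.43091954 -0.07634311] centre y~ -0.10534310791794498
```

View pics/t5.png

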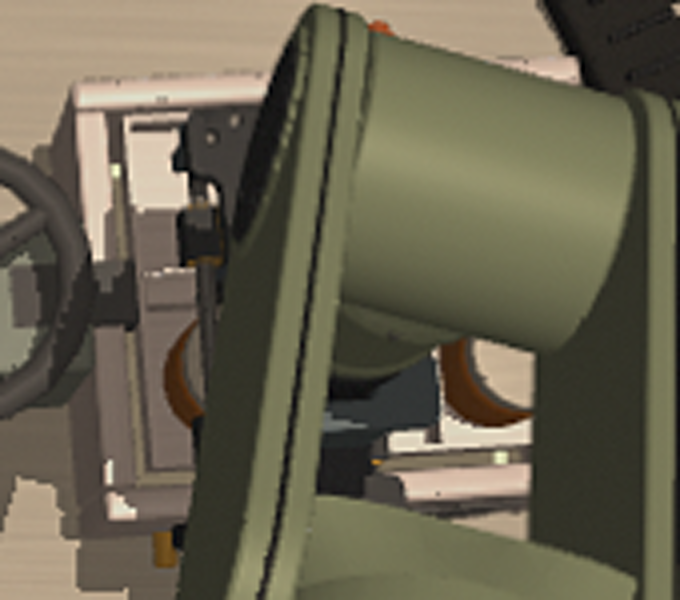

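Jar B is centred within 1 mm over cell 1, so I'll lower it.

Scaled: 0.0012 m is 0.024, 0.001 m is 0.02.

shift_gripper(deltas="0.02 0.024 0.2 0 0 0 0.04 | 0 0 0.16 0 0 0 0.04 | 0 0 0.06 0 0 0 0.04 | 0 0 0 0 0 0 0.04")

```text
time_s: 21.05
eef_pos: [0.5051, -0.1091, 0.168]
ee_rot: [0.68, 0.733, -0.0, -0.001]
contact_force: [0.5, -0.1, -1.7]
finger_gap: 0.0575
grasp_force: 25.0
```

shift_gripper(deltas="0 0 0.06 0 0 0 0.04 | 0 0 0.04 0 0 0 0.04 | 0 0 0 0 0 0 0.04")

```text
time_s: 21.35
eef_pos: [0.5059, -0.1094, 0.1652]
ee_rot: [0.68, 0.733, 0.0, 0.001]
contact_force: [-1.8, 0.7, 6.0]
finger_gap: 0.0578
grasp_force: 25.0
```

Seated. I'll release, rise, and check jar A before picking it.

Scaled: -0.04 m is -0.8, -0.03 m is -0.6.

shift_gripper(deltas="0 0 0 0 0 0 0.08 | 0 0 0 0 0 0 0.08 | 0 0 0 0 0 0 0.08 | 0 0 -0.6 0 0 0 0.08 | 0 0 -0.8 0 0 0 0.091 | 0 0 -0.8 0 0 0 0.091 | 0 0 0 0 0 0 0.091")

```text
time_s: 22.05
eef_pos: [0.5085, -0.1099, 0.2794]
ee_rot: [0.68, 0.733, 0.003, 0.005]
contact_force: [0.0, 0.2, 0.7]
finger_gap: 0.0911
grasp_force: 0.0
```

Add to h.py:
```python
def brown(x0,y0,x1,y1):
    im=r.snapshot("top"); hsv=cv2.cvtColor(im,cv2.COLOR_RGB2HSV); m=cv2.inRange(hsv,(3,130,30),(14,255,170))
    k=np.zeros_like(m); k[y0:y1,x0:x1]=255; n,l,s,c=cv2.connectedComponentsWithStats(m&k)
    for i in range(1,n):
        if s[i][4]>30: print(s[i],c[i].round(1))
    return im
```

Run:
```python
from h import *
brown(140,170,330,330); plan(.6309,.2395,.28,1.655)
```

```text
[220 185  25  20 149] [235.3 198.3]
shift [ 0.3387  0.1501 -0.0033] h0 1.6468 turn [ 0.0062  0.0021 -0.0082] q [-0.24  0.2   1.63 -0.    1.3  -0.31] pos [ 0.507  -0.1096  0.2764] t 22.1
```

shift_gripper(deltas="0.846 0.376 0 0 0 0 0.091 | 0.846 0.376 0 0 0 0 0.091 | 0.846 0.376 0 0 0 0 0.091 | 0.846 0.376 0 0 0 0 0.091 | 0.846 0.376 0 0 0 0 0.091 | 0.846 0.376 0 0 0 0 0.091 | 0.846 0.376 0 0 0 0 0.091 | 0.846 0.376 0 0 0 0 0.091")

```text
time_s: 22.9
eef_pos: [0.6296, 0.2413, 0.2715]
ee_rot: [0.68, 0.734, -0.002, -0.001]
contact_force: [0.1, -0.2, 0.6]
finger_gap: 0.091
grasp_force: 0.0
```

shift_gripper(deltas="0 0 0.8 0 0 0 0.091 | 0 0 0.8 0 0 0 0.091 | 0 0 0.4 0 0 0 0.091 | 0 0 0 0 0 0 0.091 | 0 0 0 0 0 0 0.091")

```text
time_s: 23.4
eef_pos: [0.6297, 0.2395, 0.173]
ee_rot: [0.68, 0.733, -0.001, -0.0]
contact_force: [0.3, -0.0, -0.4]
finger_gap: 0.0907
grasp_force: 0.0
```

Run:
```python
from h import *
plan(.6309,.2395,.0555,1.655)
w=r.snapshot("wrist"); cv2.imwrite("pics/w5.png",w[:,:,::-1])
```

```text
shift [-0.      0.0014  0.1175] h0 1.6467 turn [-0.0015  0.0004 -0.0083] q [ 0.35  0.52  1.41 -0.    1.21  0.27] pos [0.6297 0.2395 0.173 ] t 23.4
```

View pics/w5.png

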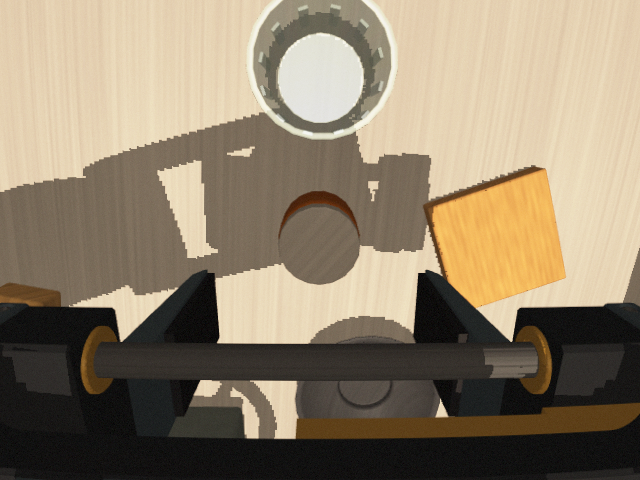

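The lid at (319,243) is centred between the fingers, and the tumbler is clear at (320,65). I'll descend and grip.

Scaled: 0.04 m is 0.8, 0.025 m is 0.5.

shift_gripper(deltas="0 0.028 0.8 0 0 0 0.091 | 0 0 0.8 0 0 0 0.091 | 0 0 0.5 0 0 0 0.091 | 0 0 0.23 0 0 0 0.091 | 0 0 0 0 0 0 0.091 | 0 0 0 0 0 0 0.091")

```text
time_s: 24.05
eef_pos: [0.6327, 0.2401, 0.0593]
ee_rot: [0.68, 0.733, 0.002, 0.001]
contact_force: [-0.0, -0.3, -0.3]
finger_gap: 0.0911
grasp_force: 0.0
```

shift_gripper(deltas="0 0 0 0 0 0 0.04 | 0 0 0 0 0 0 0.04 | 0 0 0 0 0 0 0.04 | 0 0 0 0 0 0 0.04 | 0 0 0 0 0 0 0.04 | 0 0 0 0 0 0 0.04", clamp_n=25)

```text
time_s: 24.65
eef_pos: [0.6314, 0.2397, 0.0576]
ee_rot: [0.68, 0.733, 0.0, 0.0]
contact_force: [-0.4, 0.3, 2.5]
finger_gap: 0.057
grasp_force: 25.0
```

shift_gripper(deltas="0 0 -0.6 0 0 0 0.04 | 0 0 -0.8 0 0 0 0.04 | 0 0 -0.9 0 0 0 0.04 | 0 0 -0.9 0 0 0 0.04 | 0 0 -0.9 0 0 0 0.04 | 0 0 -0.6 0 0 0 0.04 | 0 0 0 0 0 0 0.04")

```text
time_s: 25.35
eef_pos: [0.6329, 0.2403, 0.2975]
ee_rot: [0.68, 0.733, 0.004, 0.002]
contact_force: [-0.1, 0.9, -2.0]
finger_gap: 0.0576
grasp_force: 25.0
```

```bash
python3 -c "
from h import *
plan(.6018,-.1704,.29,1.655)"
```

```text
shift [-0.4072 -0.0622  0.0058] h0 1.6468 turn [ 0.0095 -0.0025 -0.0082] q [ 0.35  0.46  1.21 -0.    1.47  0.27] pos [0.6329 0.2403 0.2975] t 25.35
```

Scaled: -0.0405 m is -0.81, -0.006 m is -0.12.

shift_gripper(deltas="-0.81 -0.12 0 0 0 0 0.04 | -0.81 -0.12 0 0 0 0 0.04 | -0.81 -0.12 0 0 0 0 0.04 | -0.81 -0.12 0 0 0 0 0.04 | -0.81 -0.12 0 0 0 0 0.04")

```text
time_s: 25.85
eef_pos: [0.6154, 0.0339, 0.2896]
ee_rot: [0.68, 0.734, -0.002, -0.001]
contact_force: [0.9, -0.3, -1.9]
finger_gap: 0.0578
grasp_force: 25.0
```

shift_gripper(deltas="-0.81 -0.12 0 0 0 0 0.04 | -0.81 -0.12 0 0 0 0 0.04 | -0.81 -0.12 0 0 0 0 0.04 | -0.81 -0.12 0 0 0 0 0.04 | -0.81 -0.12 0 0 0 0 0.04 | 0 0 0 0 0 0 0.04")

```text
time_s: 26.45
eef_pos: [0.6006, -0.1735, 0.2893]
ee_rot: [0.682, 0.732, -0.002, -0.001]
contact_force: [0.1, 0.3, -2.2]
finger_gap: 0.0577
grasp_force: 25.0
```

shift_gripper(deltas="0 0 0.8 0 0 0 0.04 | 0 0 0.8 0 0 0 0.04 | 0 0 0.4 0 0 0 0.04 | 0 0 0 0 0 0 0.04 | 0 0 0 0 0 0 0.04")

```text
time_s: 26.95
eef_pos: [0.6019, -0.1679, 0.1915]
ee_rot: [0.68, 0.734, -0.0, -0.001]
contact_force: [0.6, 0.5, -2.5]
finger_gap: 0.0576
grasp_force: 25.0
```

```bash
python3 -c "
from h import *
plan(.6018,-.1704,.1676,1.655)"
```

```text
shift [-0.0025 -0.0002  0.0239] h0 1.6471 turn [-0.0017 -0.0013 -0.0079] q [-0.29  0.43  1.52  0.    1.2  -0.37] pos [ 0.6019 -0.1679  0.1915] t 26.95
```

Scaled: 0.01 m is 0.2, 0.007 m is 0.14.

shift_gripper(deltas="-0.044 0 0.2 0 0 0 0.04 | 0 0 0.14 0 0 0 0.04 | 0 0 0.06 0 0 0 0.04 | 0 0 0 0 0 0 0.04")

```text
time_s: 27.35
eef_pos: [0.602, -0.1707, 0.1717]
ee_rot: [0.68, 0.733, -0.0, -0.0]
contact_force: [0.7, -0.5, -2.1]
finger_gap: 0.0573
grasp_force: 25.0
```

shift_gripper(deltas="0 0 0.06 0 0 0 0.04 | 0 0 0.04 0 0 0 0.04 | 0 0 0 0 0 0 0.04")

```text
time_s: 27.65
eef_pos: [0.6025, -0.1709, 0.1679]
ee_rot: [0.68, 0.733, 0.0, 0.0]
contact_force: [-0.6, 0.6, -0.5]
finger_gap: 0.0574
grasp_force: 25.0
```

shift_gripper(deltas="0 0 0.02 0 0 0 0.04 | 0 0 0 0 0 0 0.04")

```text
time_s: 27.85
eef_pos: [0.6025, -0.1708, 0.1677]
ee_rot: [0.68, 0.733, 0.0, 0.001]
contact_force: [-2.1, 1.3, 5.1]
finger_gap: 0.0576
grasp_force: 25.0
```

shift_gripper(deltas="0 0 0 0 0 0 0.08 | 0 0 0 0 0 0 0.08 | 0 0 0 0 0 0 0.08 | 0 0 -0.6 0 0 0 0.08 | 0 0 -0.8 0 0 0 0.091 | 0 0 -0.8 0 0 0 0.091 | 0 0 0 0 0 0 0.091")

```text
time_s: 28.55
eef_pos: [0.6049, -0.1717, 0.2827]
ee_rot: [0.68, 0.733, 0.003, 0.006]
contact_force: [-0.0, 0.2, -0.2]
finger_gap: 0.0908
grasp_force: 0.0
```

```bash
python3 -c "
from h import *
plan(.5404,.0238,.30)"
```

```text
shift [ 0.1998 -0.0493 -0.0188] h0 1.6467 turn [0.0116 0.0046 0.    ] q [-0.29  0.38  1.37 -0.    1.38 -0.37] pos [ 0.6049 -0.1717  0.2827] t 28.55
```

All jars are seated. Next I go to the wheel rim at θ≈4° (mid-gap) at the present heading.

Scaled: 0.04 m is 0.8, 0.0022 m is 0.044.

shift_gripper(deltas="0.8 0.044 0 0 0 0 0.03 | 0.8 0.044 0 0 0 0 0.03 | 0.8 0.044 0 0 0 0 0.03 | 0.8 0.044 0 0 0 0 0.03 | 0.8 0.044 0 0 0 0 0.03 | 0 0 0 0 0 0 0.03 | 0 0 0 0 0 0 0.03")

```text
time_s: 29.25
eef_pos: [0.598, 0.0298, 0.2756]
ee_rot: [0.679, 0.734, -0.001, -0.0]
contact_force: [0.3, -0.2, 0.2]
finger_gap: 0.0381
grasp_force: 0.0
```

Run:
```python
from h import *
plan(.6002,.028,.184,1.641)
cv2.imwrite("pics/w6.png",np.hstack([cv2.resize(r.snapshot("wrist"),(400,300)),cv2.resize(r.snapshot("scene")[180:380,120:386],(400,300))])[:,:,::-1])
```

```text
shift [-0.0019  0.0022  0.0916] h0 1.6487 turn [-0.0009  0.0008  0.0077] q [ 0.03  0.34  1.44 -0.    1.36 -0.05] pos [0.598  0.0298 0.2756] t 29.25
```

View pics/w6.png

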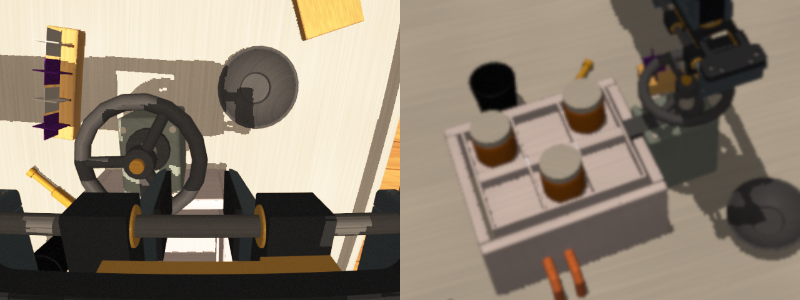

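The three jars stand upright in cells. The spokes point left, upper right and lower right, so the gap at θ≈4° is clear. I'll descend and wind down.

Scaled: 0.03 m is 0.6, 0.02 m is 0.4, 0.0077 rad is 0.077.

shift_gripper(deltas="-0.038 0.044 0.6 0 0 0.077 0.03 | 0 0 0.6 0 0 0 0.03 | 0 0 0.4 0 0 0 0.03 | 0 0 0.232 0 0 0 0.03 | 0 0 0 0 0 0 0.03 | 0 0 0 0 0 0 0.03")

```text
time_s: 29.95
eef_pos: [0.6011, 0.027, 0.1854]
ee_rot: [0.683, 0.731, 0.0, 0.001]
contact_force: [-0.5, -0.5, 0.6]
finger_gap: 0.0302
grasp_force: 0.0
```

shift_gripper(deltas="0 0 0 0 0 0 0.01 | 0 0 0 0 0 0 0.01 | 0 0 0 0 0 0 0.01 | 0 0 0 0 0 0 0.01 | 0 0 0 0 0 0 0.01", clamp_n=45)

```text
time_s: 30.45
eef_pos: [0.599, 0.0273, 0.1858]
ee_rot: [0.683, 0.731, -0.001, -0.001]
contact_force: [-5.2, -1.4, 4.6]
finger_gap: 0.0169
grasp_force: 43.6
```

```bash
python3 -c "
from h import *
plan(.5404,.0238,.184)"
```

```text
shift [ 0.0005 -0.0587  0.0019] h0 1.6386 turn [-0.0025  0.0006 -0.    ] q [ 0.03  0.4   1.59 -0.    1.16 -0.04] pos [0.599  0.0273 0.1858] t 30.45
```

Now clockwise: dx negative, rz positive, 16 rows (2.4 rad).

Scaled: -0.00897 m is -0.1794, -0.00067 m is -0.0134, 0.15 rad is 1.5.

shift_gripper(deltas="-0.1794 -0.0134 0 0 0 1.5 0.01 | -0.1794 -0.0134 0 0 0 1.5 0.01 | -0.1794 -0.0134 0 0 0 1.5 0.01 | -0.1794 -0.0134 0 0 0 1.5 0.01 | -0.1794 -0.0134 0 0 0 1.5 0.01 | -0.1794 -0.0134 0 0 0 1.5 0.01 | -0.1794 -0.0134 0 0 0 1.5 0.01 | -0.1794 -0.0134 0 0 0 1.5 0.01")

```text
time_s: 31.25
eef_pos: [0.5652, -0.029, 0.1858]
ee_rot: [0.977, 0.215, 0.0, -0.002]
contact_force: [-4.0, 7.3, 4.2]
finger_gap: 0.0163
grasp_force: 44.2
```

shift_gripper(deltas="-0.1794 -0.0134 0 0 0 1.5 0.01 | -0.1794 -0.0134 0 0 0 1.5 0.01 | -0.1794 -0.0134 0 0 0 1.5 0.01 | -0.1794 -0.0134 0 0 0 1.5 0.01 | -0.1794 -0.0134 0 0 0 1.5 0.01 | -0.1794 -0.0134 0 0 0 1.5 0.01 | -0.1794 -0.0134 0 0 0 1.5 0.01 | 0 0 0 0 0 0 0.01")

```text
time_s: 32.05
eef_pos: [0.5059, -0.0234, 0.1858]
ee_rot: [0.953, -0.302, 0.0, -0.002]
contact_force: [-1.2, 6.0, 1.6]
finger_gap: 0.0166
grasp_force: 44.1
```

```bash
python3 -c "
from h import *
plan(.5404,.0238,.184)"
```

```text
shift [ 0.001  -0.0584  0.0021] h0 -0.6141 turn [-0.0045  0.0007 -0.    ] q [-0.07  0.25  1.8   0.    1.08  2.11] pos [ 0.5059 -0.0234  0.1858] t 32.05
```

Scaled: -0.04 m is -0.8, -0.03 m is -0.6, -0.15 rad is -1.5.

shift_gripper(deltas="0 0 0 0 0 0 0.03 | 0 0 0 0 0 0 0.03 | 0 0 -0.6 0 0 0 0.03 | 0 0 -0.8 0 0 0 0.03 | 0 0 -0.6 0 0 0 0.03 | 0 0 0 0 0 -1.5 0.03 | 0 0 0 0 0 -1.5 0.03 | 0 0 0 0 0 -1.5 0.03")

```text
time_s: 32.85
eef_pos: [0.5066, -0.0261, 0.2853]
ee_rot: [0.997, -0.077, 0.001, 0.0]
contact_force: [0.4, -0.2, -0.1]
finger_gap: 0.0301
grasp_force: 0.0
```

shift_gripper(deltas="0 0 0 0 0 -1.5 0.03 | 0 0 0 0 0 -1.5 0.03 | 0 0 0 0 0 -1.5 0.03 | 0 0 0 0 0 -1.5 0.03 | 0 0 0 0 0 -1.5 0.03 | 0 0 0 0 0 -1.5 0.03 | 0 0 0 0 0 -1.5 0.03 | 0 0 0 0 0 -1.5 0.03")

```text
time_s: 33.65
eef_pos: [0.5065, -0.0261, 0.285]
ee_rot: [0.867, 0.499, 0.0, 0.001]
contact_force: [-0.4, 0.4, -0.6]
finger_gap: 0.0299
grasp_force: 0.0
```

shift_gripper(deltas="0 0 0 0 0 -1.5 0.03 | 0 0 0 0 0 -1.5 0.03 | 0 0 0 0 0 -1.5 0.03 | 0 0 0 0 0 -1.5 0.03 | 0 0 0 0 0 -1.5 0.03 | 0 0 0 0 0 -1.5 0.03 | 0 0 0 0 0 -1.5 0.03 | 0 0 0 0 0 -1.5 0.03")

```text
time_s: 34.45
eef_pos: [0.5065, -0.0261, 0.285]
ee_rot: [0.433, 0.901, -0.0, 0.001]
contact_force: [0.2, -0.2, -0.2]
finger_gap: 0.0297
grasp_force: 0.0
```

shift_gripper(deltas="0 0 0 0 0 -1.5 0.03 | 0 0 0 0 0 -1.5 0.03 | 0 0 0 0 0 0 0.03")

```text
time_s: 34.75
eef_pos: [0.5065, -0.026, 0.285]
ee_rot: [0.297, 0.955, -0.0, 0.001]
contact_force: [0.4, 0.9, 0.6]
finger_gap: 0.0298
grasp_force: 0.0
```

Run:
```python
from h import *
plan(.5055,-.025,.184,2.527)
cv2.imwrite("pics/w7.png",np.hstack([cv2.resize(r.snapshot("wrist"),(400,300)),cv2.resize(r.snapshot("top")[150:300,300:500],(400,300))])[:,:,::-1])
```

```text
shift [0.0015 0.0003 0.1009] h0 2.5386 turn [0.0001 0.0012 0.0116] q [-0.07  0.18  1.63 -0.    1.32 -1.04] pos [ 0.5065 -0.026   0.285 ] t 34.75
```

View pics/w7.png

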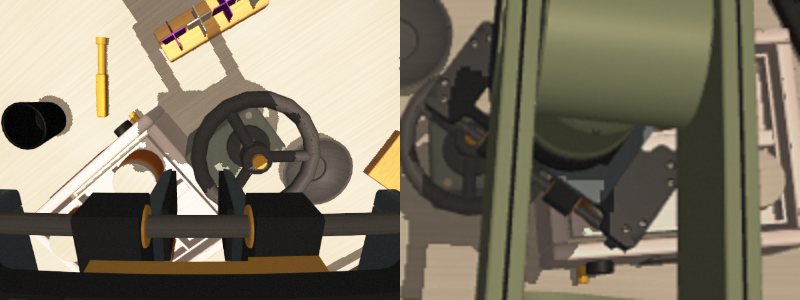

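In the wrist view one spoke points straight right (heading 55°), as expected, so the wheel is at about 7.17 rad. I need 3.0 rad more clockwise.

shift_gripper(deltas="0.03 0.006 0.8 0 0 0.116 0.03 | 0 0 0.6 0 0 0 0.03 | 0 0 0.4 0 0 0 0.03 | 0 0 0.2 0 0 0 0.03 | 0 0 0 0 0 0 0.03 | 0 0 0 0 0 0 0.01 | 0 0 0 0 0 0 0.01 | 0 0 0 0 0 0 0.01")

```text
time_s: 35.65
eef_pos: [0.5067, -0.0239, 0.1859]
ee_rot: [0.302, 0.953, 0.001, 0.002]
contact_force: [2.8, 3.6, -0.8]
finger_gap: 0.0166
grasp_force: 43.8
```

shift_gripper(deltas="0 0 0 0 0 0 0.01 | 0 0 0 0 0 0 0.01")

```text
time_s: 35.85
eef_pos: [0.5067, -0.0239, 0.1859]
ee_rot: [0.302, 0.953, 0.001, 0.002]
contact_force: [2.9, 4.2, 1.2]
finger_gap: 0.0168
grasp_force: 43.8
```

```bash
python3 -c "
from h import *
plan(.5404,.0238,.184)"
```

```text
shift [-0.0001  0.0584  0.0021] h0 2.5272 turn [0.0036 0.003  0.    ] q [-0.07  0.25  1.8   0.    1.08 -1.03] pos [ 0.5067 -0.0239  0.1859] t 35.85
```

Scaled: 0.00897 m is 0.1794, 0.00067 m is 0.0134, 0.15 rad is 1.5.

shift_gripper(deltas="0.1794 0.0134 0 0 0 1.5 0.01 | 0.1794 0.0134 0 0 0 1.5 0.01 | 0.1794 0.0134 0 0 0 1.5 0.01 | 0.1794 0.0134 0 0 0 1.5 0.01 | 0.1794 0.0134 0 0 0 1.5 0.01 | 0.1794 0.0134 0 0 0 1.5 0.01 | 0.1794 0.0134 0 0 0 1.5 0.01 | 0.1794 0.0134 0 0 0 1.5 0.01")

```text
time_s: 36.65
eef_pos: [0.4834, 0.0383, 0.1859]
ee_rot: [0.789, 0.614, 0.001, 0.003]
contact_force: [4.4, -2.4, -1.2]
finger_gap: 0.0169
grasp_force: 44.1
```

shift_gripper(deltas="0.1794 0.0134 0 0 0 1.5 0.01 | 0.1794 0.0134 0 0 0 1.5 0.01 | 0.1794 0.0134 0 0 0 1.5 0.01 | 0.1794 0.0134 0 0 0 1.5 0.01 | 0.1794 0.0134 0 0 0 1.5 0.01 | 0.1794 0.0134 0 0 0 1.5 0.01 | 0.1794 0.0134 0 0 0 1.5 0.01 | 0.1794 0.0134 0 0 0 1.5 0.01")

```text
time_s: 37.45
eef_pos: [0.5328, 0.0825, 0.1859]
ee_rot: [0.998, 0.061, 0.001, 0.002]
contact_force: [0.2, -5.2, 3.5]
finger_gap: 0.0167
grasp_force: 44.1
```

shift_gripper(deltas="0.1794 0.0134 0 0 0 1.5 0.01 | 0.1794 0.0134 0 0 0 1.5 0.01 | 0.1794 0.0134 0 0 0 1.5 0.01 | 0.1794 0.0134 0 0 0 1.5 0.01 | 0 0 0 0 0 0 0.01 | 0 0 0 0 0 0 0.01")

```text
time_s: 38.05
eef_pos: [0.5676, 0.0763, 0.1859]
ee_rot: [0.972, -0.233, 0.002, 0.001]
contact_force: [0.6, -4.7, 5.1]
finger_gap: 0.0172
grasp_force: 44.2
```

```bash
python3 -c "
from h import *
plan(.5404,.0238,.184)"
```

```text
shift [-0.0005  0.0591  0.002 ] h0 -0.4707 turn [ 0.0016 -0.0036 -0.    ] q [ 0.12  0.35  1.65 -0.    1.13  2.16] pos [0.5676 0.0763 0.1859] t 38.05
```

Scaled: -0.04 m is -0.8, -0.03 m is -0.6.

shift_gripper(deltas="0 0 0 0 0 0 0.03 | 0 0 0 0 0 0 0.03 | 0 0 -0.6 0 0 0 0.03 | 0 0 -0.8 0 0 0 0.03 | 0 0 -0.8 0 0 0 0.03")

```text
time_s: 38.55
eef_pos: [0.5662, 0.0785, 0.2952]
ee_rot: [0.972, -0.233, -0.001, 0.0]
contact_force: [0.4, -0.1, -0.4]
finger_gap: 0.0302
grasp_force: 0.0
```

shift_gripper(deltas="-0.846 -0.274 0 0 0 0 0.05 | -0.846 -0.274 0 0 0 0 0.05 | -0.846 -0.274 0 0 0 0 0.05 | -0.846 -0.274 0 0 0 0 0.05 | -0.846 -0.274 0 0 0 0 0.05 | -0.846 -0.274 0 0 0 0 0.05 | -0.846 -0.274 0 0 0 0 0.05 | 0 0 0 0 0 0 0.05")

```text
time_s: 39.35
eef_pos: [0.3635, 0.2665, 0.2939]
ee_rot: [0.978, -0.209, -0.016, -0.016]
contact_force: [0.6, -0.5, -0.8]
finger_gap: 0.0498
grasp_force: 0.0
```

Run:
```python
from h import *
s=r.read_state(); print(s["eef_pos"],s["time_s"])
t=r.snapshot("top"); cv2.imwrite("pics/t8.png",np.vstack([cv2.resize(t[150:300,295:515],(660,450))])[:,:,::-1])
```

```text
[0.3634784  0.26654013 0.29390538] 39.35
```

View pics/t8.png

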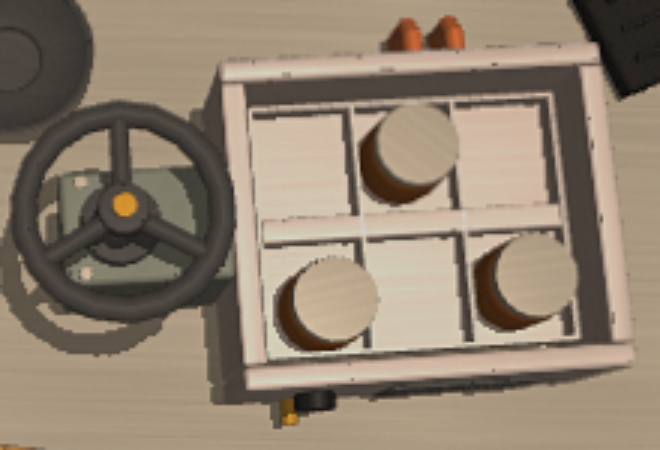

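Three jars stand in separate cells. One spoke points along the chiller's +x (hub (124,207) to (119,110)), which puts the wheel at about 4.19 rad and the floor at about 60 mm. I'm handing in.

shift_gripper(deltas="0 0 0 0 0 0 0.05 | 0 0 0 0 0 0 0.05 | 0 0 0 0 0 0 0.05")

```text
time_s: 39.7
eef_pos: [0.3667, 0.2652, 0.2938]
ee_rot: [0.977, -0.212, -0.015, -0.016]
contact_force: [0.2, -0.8, -0.6]
finger_gap: 0.05
grasp_force: 0.0
```

```bash
python3 -c "
from rig import r
print(r.hand_in())"
```

```text
the job is handed in; nothing more can be done
None
```

I handed the job in at 39.7 s but got no verdict back: in the last picture the three jars stand upright in cells 1, 4 and 5, and the wheel reads about 4.19 rad, which puts the lids level with the tub's rim.

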